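Find the heavier sample pot and hold it over the plinth

TASK

Two identical closed pots stand on the board, one with a metal slug inside and one with a plastic slug. Lift each in turn clear of the board to feel which is heavier, standing the lighter one back on its own cork spot; then finish while still holding the heavier one upright and still, about a hand's breadth up in the air over the middle of the round white plinth. Do not tip the pots over or disturb the other things on the desk.

Things in the scene. Friction and masses are not known exactly. Their poses are not given: they have to be found in the camera images.
- pot_a: one of two identical-looking pots: black, white band, ribbed grey lid (fixed); body 44 mm across, lid 47 mm from 62 mm up, 78 mm tall. With its loose inner slug it weighs 0.08-0.11 kg (plastic) or 0.38-0.48 kg (metal), one of each, which is which at random. Starts upright on the spot at the board's +y end. Origin: centre of its underside, z up its axis
- pot_b: one of two identical-looking pots: black, white band, ribbed grey lid (fixed); body 44 mm across, lid 47 mm from 62 mm up, 78 mm tall. With its loose inner slug it weighs 0.08-0.11 kg (plastic) or 0.38-0.48 kg (metal), one of each, which is which at random. Starts upright on the spot at the board's -y end. Origin: centre of its underside, z up its axis
- board: light wooden board, 100 x 220 mm, fixed to the right half of the desk, with round cork spots at its y = +65 and -65 mm. Origin: centre of its underside; y along it; cork tops 14 mm above. Between it and the plinth stands a heating mantle, 0.13 m tall, at about x 0.34 to 0.62, y -0.11 to 0.17, with tall glassware and a stand behind it (x above 0.55)
- plinth: round white plinth with a thin blue band and a cork disc on top, fixed to the left half of the desk, 96 mm across the foot, 50 mm tall. Origin: centre of its underside
- glass_joint: bystander: clear glass joint, 28 mm across, 70 mm tall, standing near the front edge of the desk. Origin: centre of its underside
- flat_flask: bystander: clear glass flask, 73 mm across, 121 mm tall, standing at the right, farther back. Origin: centre of its underside
- dropper: bystander: small amber bottle with a black cap, 36 mm across, 77 mm tall, standing near the front edge at the right. Origin: centre of its underside
- blue_stopper: bystander: blue stopper, 27 mm across, 12 mm tall, near the front edge at the right. Origin: centre of its underside
Not all that is in view belongs to the job. What is shaped like the pot_a but blue is not meant. What is shaped like the pot_b but red is not meant.

How it is judged:
By the outcome, as a careful person would: the job done as asked, in the order asked, and still so for the second after the job is handed in, while the arm keeps its last pose, push and grip.
It also fails if it takes over 72 s, if anything falls off the work surface, if the arm or the gripper's body presses on something with over 40 N, if the wrist force passes 120 N, or if a joint passes its speed limit or range.

ROBOT

A 6-joint arm with a two-finger parallel gripper is mounted at the origin on a cart in front of the work surface, level with it; the furniture and walls round the work are solid. World frame = base frame: x ahead of the robot, y to its left, z up, the work surface at z = 0. Lengths are in mm, angles in degrees, forces in N, time in s.
With the tool pointing down it reaches from about 300 to 850 mm from the base axis. Payload 4.2 kg.
Tool frame: the origin (TCP) lies on the centre line of the jaws, within the pads' length; the fingertips stand 11 mm ahead of it and the grasp point (between the pads) lies 8 mm behind it; z points along the fingers, y is the line along which they close (so a half turn about z gives the same grasp; the last joint's range is limited). The gripper opens to 91 mm and grips with 3 to 60 N. Pads are 32 mm wide; open, the fingers measure 118 mm over their backs; the gripper's body (76 mm by 178 mm) begins 60 mm behind the grasp point.
Start: joints at [-74.771, 18.312, 89.639, -0, 72.044, -1.146], TCP at [162.11, -551.691, 224.976] pointing down, gripper open.
Joint ranges: [-177.97, 177.97], [-48.28, 115.42], [12.27, 149.76], [-77.06, 257.06], [2.81, 150.46], [-146.56, 146.56]. Speed limits (degrees/s): [147.25, 147.25, 180, 180, 180, 180].

INTERFACE

Orientations are given as [roll, pitch, yaw] about the fixed x, y, z axes, in that order (R = Rz(yaw) Ry(pitch) Rx(roll)).
In Python, from workcell import env, grab_frame, camera_model, models gives the robot as it stands.
- The arm moves only by the shell command python3 -m crank 'ROWS' [FORCE]. ROWS is text: rows parted by semicolons, each of 7 numbers parted by spaces: the closure, from -1 (fully open) to 1 (shut), so that 0 is half open, then the shift along the tool's x, y, z in mm, then the turn, a rotation vector about the tool's x, y, z in degrees. A call has 1 to 10 rows; each row shifts and turns the commanded pose from where the row before left it, along the tool's axes as they then stand; what a row does not reach is not made up. A row lasts 1/8 s, in which the tool goes at most 62.5 mm and 10.7 degrees, less where a joint would pass 70% of its speed; a pose out of reach is approached as far as the arm can. A call is refused whole if a number of a shift passes 62.5 or a number of a turn 10.7, either way. A call with a gripper value outside its range is refused whole. The fingers move at their own pace and stop on an object; FORCE is the grip in N (left out, the last holds). Time passes only in rows, so rows that do not move let the fingers close. It gives the time, the measured TCP pose, the force, the opening and the grip force at its end, in the units of the state.
- env.state(): the state, without advancing time (a new reading comes with each control period).
- grab_frame(name): name is "side" or "top" or "wrist"; returns the picture (420x560x3 uint8, blue, green, red); there is no depth.
- camera_model(name): a dict with "K" (3x3 intrinsics, pixels), "R" (3x3) and "t" (3): a world point X has camera coordinates R X + t; the wrist camera has in their place "mount" (4x4, takes a point from camera to tool coordinates, whose origin is the TCP and whose axes are the flange's). Camera axes: x right, y down, z forward; pixel columns grow to the right and rows downward; lengths in mm; the calibration is good to about 2 mm. A picture is of the moment at which its call begins: read the wrist's pose just before it. camera_model takes no time and is no camera call.
- env.job_done(): hands the job in; it is judged then, once.
Trained networks look in the newest picture that a camera, given by its name, has taken for a name from the list of things; names that differ only in an ending like _2 or _b are one class to them, and where a whole thing is asked for, a point or a joint stands for the part that bears it (a point fixed in the world has none). Each returns a list of dicts, best first, with "p" (0 to 1); they miss things now and then, are a little off and sometimes report something else, mostly with a low value. They report only what shows in the picture. A call takes as long as a camera call. They do not tell look-alikes from the thing itself.
- models.search_frame(name, camera): "point" ([x, y, z] in mm, in world coordinates, good to about 4 mm: the middle of the surface that is visible of it).
The state is a dict: "time_s": time; "qpos": joint angles; "qvel": joint speeds; "effort": joint torques, N m; "ee_pos": TCP position; "ee_rot": TCP orientation; "force": force on the tool from outside, world axes, zero at the start; "torque": the same for the moment, N m; "gripper_width": finger opening in mm; "gripper_force": force on a finger pad.
Only numpy, scipy, OpenCV 4.12 (cv2) and the standard library are available. Lean on these libraries where they do the work, as an engineer would, in place of code of your own. Each camera call takes 0.05 s, during which the arm holds its last target. There are 200 camera calls.

## Working session

There is one attempt and no reset: what is moved stays moved. The work goes in short steps, Python scripts to look and compute and a shell command to move; the robot and the scene stay as the last step left them, time stands still between calls to the robot, and variables do not carry over. Pictures are saved under pics/ and viewed, at most 10 in all, crops included, and the job is handed in when it is done.

```bash
mkdir -p pics
python3 - <<'E'
from workcell import env, grab_frame, camera_model, models
import cv2, numpy as np
for c in ["top","side"]:
    f=grab_frame(c); cv2.imwrite(f"pics/{c}0.png",f)
    for n in ["pot_a","board","plinth","glass_joint","flat_flask","dropper","blue_stopper"]:
        for d in models.search_frame(n,c)[:4]:
            m=camera_model(c); p=np.array(m["K"])@(np.array(m["R"])@np.array(d["point"])+np.array(m["t"]))
            print(c,n,round(d["p"],2),np.round(d["point"]),np.round(p[:2]/p[2]))
s=env.state(); print(s["time_s"],s["ee_pos"],s["ee_rot"],s["gripper_width"],s["force"])
E
```

```text
top pot_a 0.84 [ 491. -337.   91.] [371. 227.]
top pot_a 0.77 [ 755. -299.   76.] [355. 134.]
top pot_a 0.64 [ 476. -449.   78.] [410. 234.]
top pot_a 0.58 [ 474. -218.   92.] [327. 233.]
top board 0.9 [ 479. -275.   14.] [343. 232.]
top plinth 0.66 [426. 246.  48.] [159. 249.]
top glass_joint 0.66 [ 347. -161.   44.] [304. 279.]
top flat_flask 0.79 [ 664. -327.   59.] [363. 167.]
top dropper 0.69 [ 345. -243.   54.] [334. 280.]
top blue_stopper 0.51 [ 343. -324.   14.] [360. 279.]
side pot_a 0.81 [ 754. -288.   46.] [211. 176.]
side pot_a 0.57 [ 492. -325.   67.] [304. 166.]
side pot_a 0.49 [ 467. -204.   89.] [315. 177.]
side board 0.63 [ 522. -324.    8.] [293. 185.]
side plinth 0.9 [426. 270.  47.] [352. 318.]
side flat_flask 0.45 [ 522. -325.    8.] [293. 185.]
side dropper 0.62 [ 340. -238.   43.] [360. 189.]
0.8 [ 162.11228834 -551.69692352  224.98611762] [1.79991488e+02 1.02830330e-03 1.63763741e+01] 90.99406461123887 [-0.45010233  0.75012881  0.29868019]
```

View pics/top0.png

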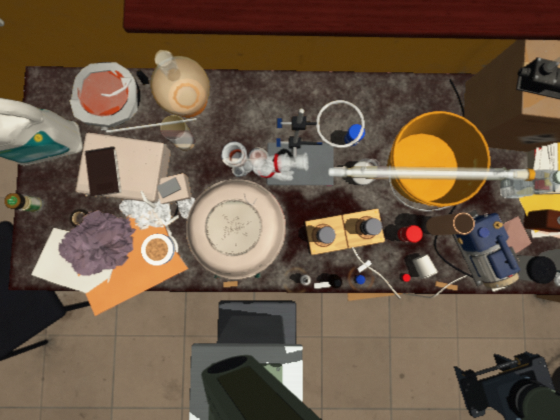

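Run:
```python
import cv2,numpy as np
a=cv2.imread("pics/top0.png")[120:300,280:460]; b=cv2.imread("pics/side0.png")[90:270,190:400]
a=cv2.resize(a,None,fx=2.1,fy=2.1,interpolation=2); b=cv2.resize(b,None,fx=2,fy=2.1,interpolation=2)
h=min(a.shape[0],b.shape[0]); cv2.imwrite("pics/crop0.png",np.hstack([a[:h],b[:h]]))
```

```text
(no output)
```

View pics/crop0.png

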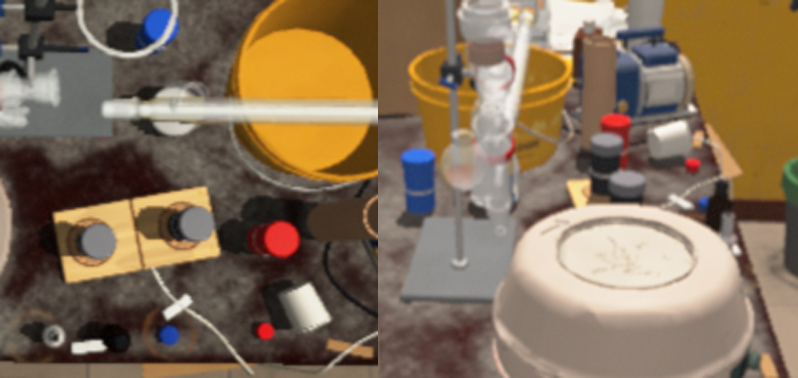

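The top view shows four pot shapes. Grey lids at (327,233) and (371,227) stand on the wooden board, so these are pot_a and pot_b (black with grey lids). The blue one at (355,134) and the red one at (410,234) are off the board and are decoys; the crop confirms this. The plinth is at (159,249), and the mantle is at (236,228).

```bash
cat > h.py <<'E'
import numpy as np
from workcell import camera_model
def back(c,u,v,z):
    m=camera_model(c);K,R,t=[np.array(m[k]) for k in("K","R","t")]
    C=-R.T@t; d=R.T@np.linalg.solve(K,[u,v,1]); return C+d*(z-C[2])/d[2]
E
python3 - <<'E'
from h import *
import cv2
f=cv2.imread("pics/top0.png")
for u,v in[(327,233),(371,227)]:
    w=f[v-16:v+17,u-16:u+17].astype(int); 
    m=((w.max(2)-w.min(2)<22)&(w.mean(2)>75)&(w.mean(2)<170)).astype(np.uint8)
    n,l,s,c=cv2.connectedComponentsWithStats(m); i=1+np.argmax(s[1:,4]); p=c[i]+[u-16,v-16]
    print(s[i],p,back("top",*p,92).round(1))
m=(f[200:270,300:390].astype(int)@[-1,0,1]>45).astype(np.uint8)
n,l,s,c=cv2.connectedComponentsWithStats(m); i=1+np.argmax(s[1:,4])
b=cv2.boxPoints(cv2.minAreaRect(np.argwhere(l==i)[:,::-1].astype(np.float32)))+[300,200]
print("board",[back("top",*q,12).round(0)[:2].tolist() for q in b])
m=camera_model("top");print("cam",(-np.array(m["R"]).T@m["t"]).round())
for z in(0,200,400): print("tube end",back("top",331,177,z).round())
print("plinth",back("top",159,249,50).round())
E
```

```text
[  8  10  16  16 209] [326.46411483 234.58373206] [ 470.1 -216.4   92. ]
[ 11   8  17  16 210] [373.33809524 226.25714286] [ 494.  -344.4   92. ]
board [[512.0, -163.0], [554.0, -382.0], [452.0, -399.0], [411.0, -181.0]]
cam [ 451.  -74. 1124.]
tube end [ 644. -243.    0.]
tube end [ 610. -213.  200.]
tube end [ 575. -183.  400.]
plinth [426. 247.  50.]
```

View pics/side0.png

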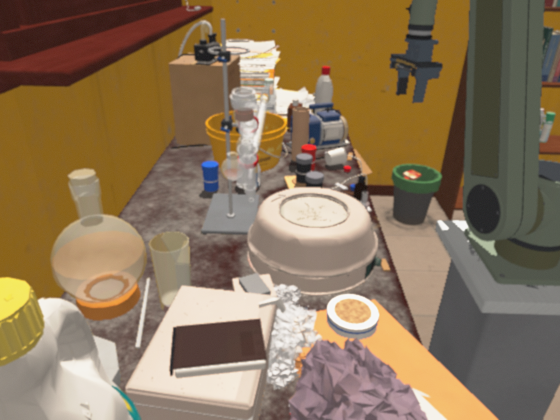

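```bash
python3 -m crank '-1 38 -10.5 0 0 0 0;-1 38 -10.5 0 0 0 0;-1 38 -10.5 0 0 0 0;-1 38 -10.5 0 0 0 0;-1 38 -10.5 0 0 0 0;-1 38 -10.5 0 0 0 0;-1 38 -10.5 0 0 0 0;-1 38 -10.5 0 0 0 0;-1 38 -10.5 0 0 0 0;-1 35 -10.5 0 0 0 0'; python3 -m crank '-1 0 0 0 0 0 0;-1 0 0 0 0 0 0'
cat >> h.py <<'E'
from scipy.spatial.transform import Rotation
def tool(s): return Rotation.from_euler("xyz",s["ee_rot"],degrees=True).as_matrix(),np.array(s["ee_pos"])
def wback(s,u,v,z):
    m=camera_model("wrist");M=np.array(m["mount"]);R,p=tool(s)
    C=R@M[:3,3]+p; d=R@M[:3,:3]@np.linalg.solve(np.array(m["K"]),[u,v,1]); return C+d*(z-C[2])/d[2]
E
python3 - <<'E'
from h import *
from workcell import env,grab_frame,models
import cv2
s=env.state();f=grab_frame("wrist");cv2.imwrite("pics/w1.png",f)
print(s["time_s"],s["ee_pos"],s["force"])
m=camera_model("wrist");M=np.array(m["mount"]);R,p=tool(s);K=np.array(m["K"])
for n in["pot_a","board"]:
  for d in models.search_frame(n,"wrist"):
    q=K@(M[:3,:3].T@(R.T@(np.array(d["point"])-p)-M[:3,3])); print(n,d["p"],np.round(d["point"]),np.round(q[:2]/q[2]))
E
```

```text
time_s: 2.05
ee_pos: [495.4, -343.8, 225.0]
ee_rot: [180.0, -0.0, 16.4]
force: [-0.7, 0.1, -0.4]
gripper_width: 91.2
gripper_force: 0.0
time_s: 2.3
ee_pos: [493.8, -344.8, 224.8]
ee_rot: [180.0, 0.0, 16.4]
force: [0.2, 0.2, -0.1]
gripper_width: 91.2
gripper_force: 0.0
2.3 [ 493.79663962 -344.83200785  224.84642022] [ 0.23871083  0.23633847 -0.05247509]
pot_a 0.82 [ 489. -449.   64.] [361. 218.]
pot_a 0.69 [ 498. -346.   90.] [278. 192.]
pot_a 0.6 [ 476. -225.   91.] [159. 180.]
board 0.57 [ 499. -282.   15.] [230. 163.]
```

View pics/w1.png

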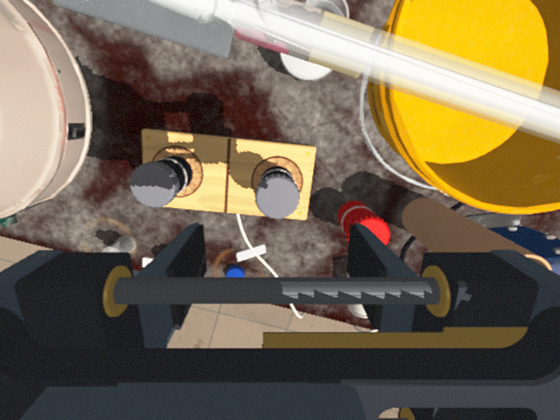

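The wrist view shows the pot lids at (278,197) and (155,184) on the board, the red decoy at (365,222), and nothing under the open fingers except pot_b.

Run:
```python
from h import *
from workcell import env
s=env.state()
for u,v in[(278,197),(155,184)]: print(wback(s,u,v,92).round(1))
```

```text
[ 493.4 -347.3   92. ]
[ 471.2 -222.2   92. ]
```

```bash
python3 -m crank '-1 0 0 40 0 0 0;-1 0 0 40 0 0 0;-1 0 0 40 0 0 0;-1 0 0 30 0 0 0;-1 0 0 20 0 0 0;-1 0 0 11 0 0 0;-1 0 0 0 0 0 0'; python3 -m crank '1 0 0 0 0 0 0;1 0 0 0 0 0 0;1 0 0 0 0 0 0;1 0 0 0 0 0 0;1 0 0 0 0 0 0;1 0 0 0 0 0 0;1 0 0 0 0 0 0;1 0 0 0 0 0 0' 30
```

```text
time_s: 3.32
ee_pos: [493.7, -344.9, 43.7]
ee_rot: [-180.0, 0.0, 16.3]
force: [1.0, 0.4, -0.6]
gripper_width: 91.0
gripper_force: 0.0
time_s: 4.32
ee_pos: [494.4, -344.8, 44.1]
ee_rot: [180.0, -0.0, 16.4]
force: [0.6, -1.3, 0.4]
gripper_width: 46.0
gripper_force: 30.0
```

```bash
python3 -m crank '1 0 0 -8 0 0 0;1 0 0 -12 0 0 0;1 0 0 -20 0 0 0;1 0 0 -20 0 0 0;1 0 0 -10 0 0 0;1 0 0 0 0 0 0;1 0 0 0 0 0 0;1 0 0 0 0 0 0;1 0 0 0 0 0 0'; python3 -m crank '1 0 0 0 0 0 0;1 0 0 0 0 0 0'; python3 -m crank '1 0 0 0 0 0 0'
python3 - <<'E'
from workcell import *
import cv2
cv2.imwrite("pics/w2.png",grab_frame("wrist"))
E
```

```text
time_s: 5.45
ee_pos: [494.0, -344.5, 113.4]
ee_rot: [-180.0, 0.0, 16.4]
force: [0.8, -0.4, -4.0]
gripper_width: 45.9
gripper_force: 30.0
time_s: 5.7
ee_pos: [494.2, -344.7, 113.9]
ee_rot: [-180.0, 0.0, 16.4]
force: [-0.9, -0.1, -3.9]
gripper_width: 45.9
gripper_force: 30.0
time_s: 5.82
ee_pos: [494.2, -344.7, 114.0]
ee_rot: [180.0, -0.0, 16.4]
force: [0.1, -0.5, -3.9]
gripper_width: 45.8
gripper_force: 30.0
```

View pics/w2.png

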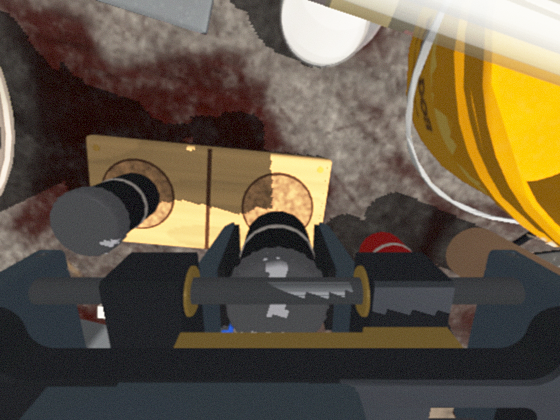

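The first lift reads 3.9 N (about 0.40 kg), so pot_b is the heavy one, and it hangs upright in the wrist view at (277,265). I'll stand it back on its spot, lift pot_a as the task asks, then come back for pot_b.

```bash
python3 -m crank '1 0 0 15 0 0 0;1 0 0 20 0 0 0;1 0 0 15 0 0 0;1 0 0 9 0 0 0;1 0 0 5 0 0 0;1 0 0 3 0 0 0;1 0 0 2 0 0 0;1 0 0 1 0 0 0;1 0 0 0 0 0 0;1 0 0 0 0 0 0'; python3 -m crank '-1 0 0 0 0 0 0;-1 0 0 0 0 0 0;-1 0 0 0 0 0 0;-1 0 0 0 0 0 0;-1 0 0 0 0 0 0;-1 0 0 0 0 0 0'; python3 -m crank '-1 0 0 -20 0 0 0;-1 0 0 -40 0 0 0;-1 0 0 -40 0 0 0;-1 0 0 -40 0 0 0;-1 3 -32 0 0 0 0;-1 3 -32 0 0 0 0;-1 3 -32 0 0 0 0;-1 4 -31.5 0 0 0 0;-1 0 0 0 0 0 0;-1 0 0 0 0 0 0'
python3 - <<'E'
from workcell import *
from h import *
import cv2
s=env.state();f=grab_frame("wrist");print(s["ee_pos"],s["force"])
for d in models.search_frame("pot_a","wrist"): print(round(d["p"],2),np.round(d["point"]))
cv2.imwrite("pics/w3.png",f)
E
```

```text
time_s: 7.12
ee_pos: [494.3, -344.8, 44.2]
ee_rot: [180.0, -0.0, 16.4]
force: [-0.5, 0.1, -3.3]
gripper_width: 45.6
gripper_force: 30.0
time_s: 7.88
ee_pos: [494.2, -344.7, 43.9]
ee_rot: [180.0, 0.0, 16.4]
force: [0.8, -0.2, -0.1]
gripper_width: 91.0
gripper_force: 0.0
time_s: 9.12
ee_pos: [471.1, -219.3, 184.1]
ee_rot: [179.9, -0.0, 16.4]
force: [-0.0, 0.1, 0.4]
gripper_width: 91.1
gripper_force: 0.0
[ 471.137934   -219.28616581  184.14590705] [-0.00431705  0.05964258  0.4195567 ]
0.84 [ 472. -218.   89.]
0.7 [ 487. -444.   42.]
0.59 [ 496. -335.   94.]
```

View pics/w3.png

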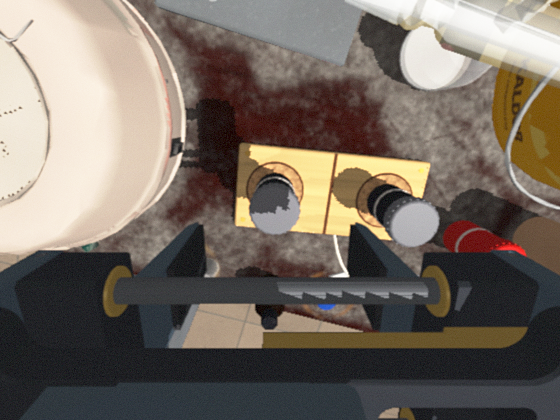

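Both pots are upright: pot_a at (273,205) and pot_b back on its cork at (385,200). Next I check the gripper body's clearance to the mantle's edge at (186,130).

Run:
```python
from h import *
from workcell import env
s=env.state()
for uv in[(186,130),(150,215),(178,165)]:
  for z in(30,110): print(uv,wback(s,*uv,z).round())
```

```text
(186, 130) [ 508. -111.   30.]
(186, 130) [ 519. -133.  110.]
(150, 215) [404. -90.  30.]
(150, 215) [ 441. -117.  110.]
(178, 165) [ 470. -110.   30.]
(178, 165) [ 490. -132.  110.]
```

```bash
python3 -m crank '-1 0 0 30 0 0 0;-1 0 0 30 0 0 0;-1 0 0 25 0 0 0;-1 0 0 20 0 0 0;-1 0 0 15 0 0 0;-1 0 0 12 0 0 0;-1 0 0 8 0 0 0;-1 0 0 0 0 0 0'; python3 -m crank '1 0 0 0 0 0 0;1 0 0 0 0 0 0;1 0 0 0 0 0 0;1 0 0 0 0 0 0;1 0 0 0 0 0 0;1 0 0 0 0 0 0;1 0 0 0 0 0 0;1 0 0 0 0 0 0' 30;  python3 -m crank '1 0 0 -8 0 0 0;1 0 0 -12 0 0 0;1 0 0 -20 0 0 0;1 0 0 -20 0 0 0;1 0 0 -10 0 0 0;1 0 0 0 0 0 0;1 0 0 0 0 0 0;1 0 0 0 0 0 0;1 0 0 0 0 0 0'; python3 -m crank '1 0 0 0 0 0 0;1 0 0 0 0 0 0'
```

```text
time_s: 10.22
ee_pos: [470.6, -218.7, 43.7]
ee_rot: [-180.0, 0.0, 16.4]
force: [0.4, 0.7, 0.7]
gripper_width: 91.5
gripper_force: 0.0
time_s: 11.22
ee_pos: [470.7, -218.6, 44.0]
ee_rot: [-180.0, -0.0, 16.4]
force: [-0.0, 1.7, 1.4]
gripper_width: 46.0
gripper_force: 30.0
time_s: 12.35
ee_pos: [470.5, -218.6, 113.4]
ee_rot: [-180.0, 0.0, 16.4]
force: [-0.4, 0.7, -0.4]
gripper_width: 45.9
gripper_force: 30.0
time_s: 12.6
ee_pos: [470.7, -218.7, 113.8]
ee_rot: [-180.0, 0.0, 16.4]
force: [-0.6, -0.3, -0.9]
gripper_width: 46.0
gripper_force: 30.0
```

pot_a reads 0.9 N, so it is the light one. It goes back on its spot, then I return to pot_b.

```bash
python3 -m crank '1 0 0 15 0 0 0;1 0 0 20 0 0 0;1 0 0 15 0 0 0;1 0 0 9 0 0 0;1 0 0 5 0 0 0;1 0 0 3 0 0 0;1 0 0 2 0 0 0;1 0 0 1 0 0 0;1 0 0 0 0 0 0;1 0 0 0 0 0 0'; python3 -m crank '-1 0 0 0 0 0 0;-1 0 0 0 0 0 0;-1 0 0 0 0 0 0;-1 0 0 0 0 0 0;-1 0 0 0 0 0 0;-1 0 0 0 0 0 0'; python3 -m crank '-1 0 0 -15 0 0 0;-1 0 0 -30 0 0 0;-1 0 0 -45 0 0 0;-1 0 0 -50 0 0 0;-1 -3 32 0 0 0 0;-1 -3 32 0 0 0 0;-1 -3 32 0 0 0 0;-1 -4 31.5 0 0 0 0;-1 0 0 0 0 0 0;-1 0 0 0 0 0 0'
python3 - <<'E'
from workcell import *
from h import *
import cv2
s=env.state();f=grab_frame("wrist");print(s["ee_pos"],s["force"])
for d in models.search_frame("pot_a","wrist"): print(round(d["p"],2),np.round(d["point"]))
cv2.imwrite("pics/w4.png",f)
E
```

```text
time_s: 13.85
ee_pos: [470.8, -218.7, 44.1]
ee_rot: [180.0, -0.0, 16.4]
force: [-0.3, 0.0, -0.8]
gripper_width: 45.8
gripper_force: 30.0
time_s: 14.6
ee_pos: [470.8, -218.7, 44.0]
ee_rot: [180.0, 0.0, 16.4]
force: [-0.2, 0.5, -0.4]
gripper_width: 91.2
gripper_force: 0.0
time_s: 15.85
ee_pos: [493.9, -344.1, 184.4]
ee_rot: [-180.0, -0.0, 16.4]
force: [0.1, -0.4, 0.1]
gripper_width: 91.6
gripper_force: 0.0
[ 493.92319858 -344.05128548  184.4140416 ] [ 0.14537246 -0.42676259  0.12914498]
0.72 [ 491. -455.   63.]
0.69 [ 500. -346.   91.]
0.58 [ 479. -227.   93.]
```

View pics/w4.png

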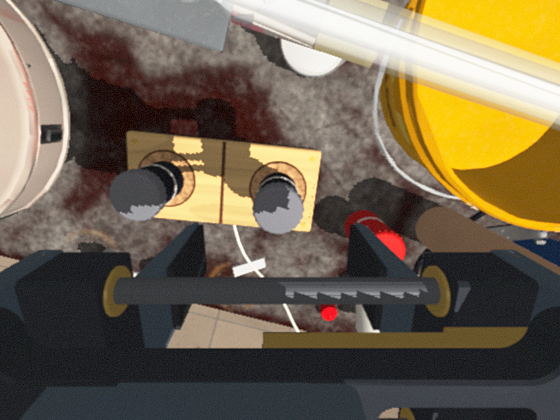

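Both pots stand on their corks, pot_a at (150,190) and pot_b centred between the fingers at (277,205).

```bash
python3 -m crank '-1 0 0 30 0 0 0;-1 0 0 30 0 0 0;-1 0 0 25 0 0 0;-1 0 0 20 0 0 0;-1 0 0 15 0 0 0;-1 0 0 12 0 0 0;-1 0 0 8 0 0 0;-1 0 0 0 0 0 0'; python3 -m crank '1 0 0 0 0 0 0;1 0 0 0 0 0 0;1 0 0 0 0 0 0;1 0 0 0 0 0 0;1 0 0 0 0 0 0;1 0 0 0 0 0 0;1 0 0 0 0 0 0;1 0 0 0 0 0 0' 35;  python3 -m crank '1 0 0 -8 0 0 0;1 0 0 -16 0 0 0;1 0 0 -26 0 0 0;1 0 0 -35 0 0 0;1 0 0 -40 0 0 0;1 0 0 -40 0 0 0;1 0 0 -35 0 0 0;1 0 0 -20 0 0 0;1 0 0 -10 0 0 0;1 0 0 0 0 0 0'; python3 -m crank '1 0 0 0 0 0 0;1 0 0 0 0 0 0'
```

```text
time_s: 16.95
ee_pos: [494.1, -344.5, 43.7]
ee_rot: [-180.0, 0.0, 16.4]
force: [0.4, -0.1, -0.3]
gripper_width: 91.2
gripper_force: 0.0
time_s: 17.95
ee_pos: [494.3, -344.8, 44.0]
ee_rot: [180.0, -0.0, 16.4]
force: [0.1, -0.7, 0.9]
gripper_width: 45.9
gripper_force: 35.0
time_s: 19.2
ee_pos: [494.2, -344.6, 274.5]
ee_rot: [180.0, -0.0, 16.4]
force: [-0.2, -0.1, -3.9]
gripper_width: 45.5
gripper_force: 35.0
time_s: 19.45
ee_pos: [493.8, -344.4, 272.8]
ee_rot: [-179.9, 0.1, 16.4]
force: [-0.3, 0.2, -3.7]
gripper_width: 45.5
gripper_force: 35.0
```

```bash
python3 -m crank '1 -8 -27 0 0 0 0;1 -12 -40 0 0 0 0;1 -12 -40 0 0 0 0;1 -12 -40 0 0 0 0;1 -5 -18 0 0 0 0;1 12 -41 0 0 0 0;1 12 -41 0 0 0 0;1 12 -41 0 0 0 0;1 12 -41 0 0 0 0;1 12 -41 0 0 0 0' && python3 -m crank '1 12 -41 0 0 0 0;1 12 -41 0 0 0 0;1 10 -25 0 0 0 0;1 5 -15 0 0 0 0;1 0 0 0 0 0 0;1 0 0 0 0 0 0'
python3 - <<'E'
from workcell import *
from h import *
import cv2
s=env.state();f=grab_frame("wrist");print(s["ee_pos"],s["force"],s["qpos"])
for d in models.search_frame("plinth","wrist"): print(round(d["p"],2),np.round(d["point"]))
cv2.imwrite("pics/w5.png",f)
E
```

```text
time_s: 20.7
ee_pos: [401.1, 14.5, 274.0]
ee_rot: [180.0, -0.1, 16.4]
force: [0.5, -0.1, -3.8]
gripper_width: 45.6
gripper_force: 35.0
time_s: 21.45
ee_pos: [403.6, 140.6, 273.8]
ee_rot: [179.9, 0.0, 16.3]
force: [-0.3, 0.2, -4.7]
gripper_width: 45.8
gripper_force: 35.0
[403.55167819 140.61967433 273.80368816] [-0.28976497  0.16194565 -4.71437466] [ 1.77066804e+01  3.02817496e+00  1.02049812e+02 -5.11538020e-02
  7.49483102e+01  9.13865136e+01]
0.94 [423. 250.  50.]
```

View pics/w5.png

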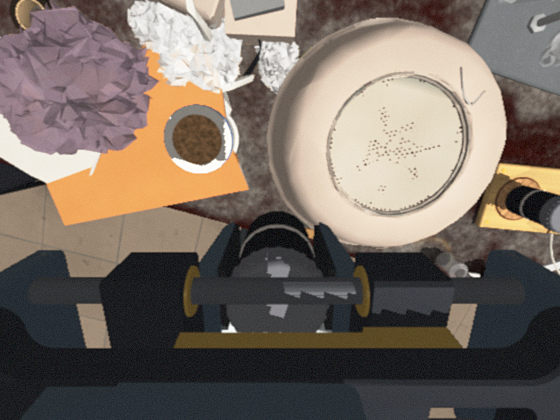

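The plinth's cork top shows at (200,137). Pot_b hangs upright in the jaws, and pot_a stands on its spot at (530,205).

Run:
```python
from h import *
from workcell import env
s=env.state();p=wback(s,200,137,50);print(p)
R,t=tool(s)
print(R.T@(np.array([425,248,170])-t))
```

```text
[428.14631843 249.693376    50.        ]
[ 50.76276126 -97.16562714 103.87463827]
```

```bash
python3 -m crank '1 10 -18 0 0 0 0;1 16 -30 0 0 0 0;1 16 -30 10 0 0 0;1 9.5 -19 20 0 0 0;1 0 0 25 0 0 0;1 0 0 25 0 0 0;1 0 0 15 0 0 0;1 0 0 9 0 0 0;1 0 0 0 0 0 0;1 0 0 0 0 0 0';python3 -m crank '1 0 0 0 0 0 0;1 0 0 0 0 0 0;1 0 0 0 0 0 0;1 0 0 0 0 0 0'
python3 - <<'E'
from workcell import *
import cv2,numpy as np
print(models.search_frame and 0)
a=grab_frame("side");b=grab_frame("top")
cv2.imwrite("pics/end.png",np.hstack([cv2.resize(a[80:380,220:500],(400,428)),cv2.resize(b[140:300,80:400],(400,200)).copy() if 0 else cv2.resize(b[150:300,260:400],(400,428))]))
E
```

```text
time_s: 22.8
ee_pos: [426.2, 249.3, 170.8]
ee_rot: [-180.0, -0.1, 16.4]
force: [0.1, -0.6, -3.8]
gripper_width: 46.2
gripper_force: 35.0
time_s: 23.3
ee_pos: [425.6, 249.1, 170.0]
ee_rot: [180.0, -0.0, 16.4]
force: [-0.0, 0.2, -3.2]
gripper_width: 46.0
gripper_force: 35.0
0
```

View pics/end.png

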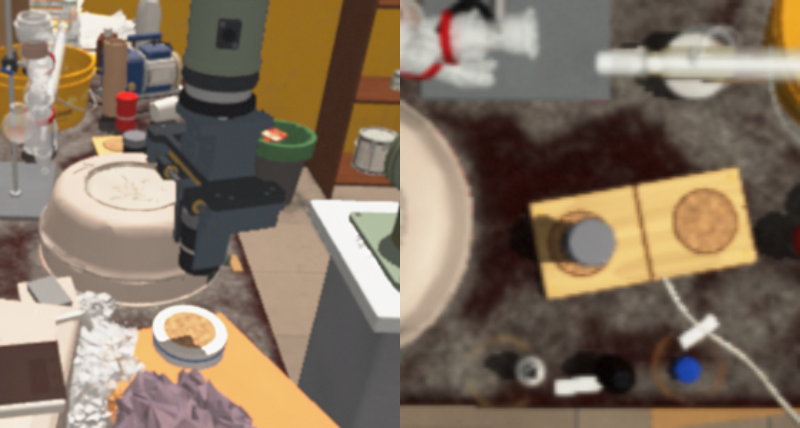

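The left half shows pot_b held upright at (200,245) above the plinth at (190,335). On the right, pot_a stands on its cork at (590,240) and the bystanders are undisturbed.

```bash
python3 -c "
from workcell import env
print(env.job_done())"
```

```text
the job is handed in; nothing more can be done
None
```

I handed the job in at about 23 s: pot_b is the heavier one (about 3.9 N against 0.9 N) and is held upright and still about 90 mm above the middle of the plinth, with pot_a back on its own cork spot and the last pictures showing nothing else disturbed.

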